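Hook a kiln ring out from behind the drive guard

TASK

A fragile blue ceramic ring has slid behind the fixed guard, which stays where it is. With the sprung hook, reach in, drop the hook into the ring, draw it out gently through the gap in the yellow rail (feel along the rail for the gap, never stretching the hook's spring to its stop), until it lies flat on the table clear in front of the rail. Then unhook it, lay the hook down on the table away from the ring, and do not touch the ring by hand or disturb anything else.

Things in the scene. Friction and masses are not known exactly. Their poses are not given: they have to be found in the camera images.
- guard: fixed low hood, 250 mm long (its x), 165 deep, 78 high: clear roof (inside height 71 mm), grey walls at both ends and the back, dark roller along the back (its front at local y = -122 mm). Origin: on the table, middle of the open front; +y points out of the opening, about to the robot's left; +x along the opening, about away from the robot; inside is y < 0
- rail_mid (a point): point on the guard 10 mm up, in the middle of its opening, axes as the guard's. Across it, local y = -4 to 4 mm, stands a fixed yellow rail 10 mm high with one gap 52 mm wide, the ring's only way out. The gap's place varies and is not measured: its centre lies at local x = 0 to 50 mm, always 30 to 125 mm farther along +x than the ring at the start
- ring: fragile blue ceramic ring lying flat behind the rail, 44 mm outside, 24 mm bore, 14 mm high, about 60 g; origin at the centre of its underside, z up. A pull or push of 10 N from the hook breaks it
- puller: sprung hook: wooden handle 100 x 22 x 40 mm on the table, origin at the centre of its underside; local +x points along the steel draw rod (8.4 mm thick, axis 26 mm above the underside) to the hook. Grasp it across the 22 mm. About 0.2 kg. The rod pulls out of the handle against a spring of 250 N/m to a hard stop at 30 mm (7.5 N); it cannot be pushed in
- hook_tip (a point): lowest point of the hook: the rod's end, turned straight down, 8.4 mm thick, level with the handle's underside and, unstretched, 210 mm along the handle's +x from the handle's origin; free length below the rod about 20 mm
- hook (a joint): stretch of the hook's spring in m: 0 relaxed, 0.03 at the stop
- wood_rib: flat oval wooden rib, 83 x 52 x 8 mm; bystander, leave it alone. Origin at the centre of its underside
- tape_roll: roll of cream tape, 104 mm across, 25 mm high; bystander, leave it alone. Origin at the centre of its underside
- clay_moth: small grey clay moth, 58 x 68 x 11 mm; bystander, leave it alone. Origin at the centre of its underside

How it is judged:
On the way, in this order (a step that is already met when the one before it is completed fails the run):
1. the hook's end is inside the ring's bore, behind the rail (horizontal distance between hook_tip and ring below 0.012 m and height (world z) of hook_tip below 0.01 m and y of ring in the frame of guard below -0.015 m), for 0.2 s.
2. the ring is out in front of the rail with the hook still in its bore (horizontal distance between hook_tip and ring below 0.013 m and height (world z) of hook_tip below 0.012 m and y of ring in the frame of guard above 0.032 m), for 0.1 s.
At the end, for the whole second after the job is handed in: the ring lies flat and still on the table, its centre 32 to 250 mm in front of the guard's opening (clear of the rail); the sprung hook lies still on the table (handle on its underside or on a side, rod level within 0.12 rad), not touching the ring, its tip more than 27 mm from the ring's centre (y of ring in the frame of guard between 0.032 and 0.25 m and height (world z) of ring below 0.004 m and angle between ring's own z axis and vertical below 0.1 rad and linear speed of each of ring, puller below 0.01 m/s and height (world z) of puller below 0.02 m and angle between puller's own x axis and vertical between 1.45 and 1.69 rad and contact force between puller and ring below 0.05 N and horizontal distance between hook_tip and ring above 0.027 m).
It fails at once if the hook pulls or pushes the ring with 10 N or more (contact force between ring and puller above 10 N).
It fails at once if the ring is lifted off the table or tipped (height (world z) of ring above 0.012 m or angle between ring's own z axis and vertical above 0.4 rad).
It fails at once if the robot itself touches the ring (contact force between any of the fingers, the arm and ring above 0.3 N).
It fails at once if the guard is hit hard with the hook or by the robot (over 15 N) (contact force between any of puller, the fingers, the arm and guard above 15 N).
It fails at once if a bystander is moved by more than 20 mm (distance of any of wood_rib, tape_roll, clay_moth from where it was at the start of the episode above 0.02 m).
It also fails if it takes over 64 s, if anything falls off the work surface, if the arm or the gripper's body presses on something with over 40 N, if the wrist force passes 120 N, or if a joint passes its speed limit or range.

ROBOT

A 6-joint arm with a two-finger parallel gripper is mounted at the origin on a cart in front of the work surface, level with it; the furniture and walls round the work are solid. World frame = base frame: x ahead of the robot, y to its left, z up, the work surface at z = 0. Lengths are in m, angles in rad, forces in N, time in s.
With the tool pointing down it reaches from about 0.35 to 0.775 m from the base axis. Payload 5.5 kg.
Tool frame: the origin (TCP) lies where the fingers leave the gripper's body, on its centre line; the fingertips stand env.tip_reach ahead of it and the grasp point (between the pads) lies 54 mm ahead of it (env.tip_reach is the distance from the TCP to the fingertips, in m); z points along the fingers, y is the line along which they close (so a half turn about z gives the same grasp; the last joint's range is limited). The gripper opens to 85 mm and grips with 20 to 120 N. Pads are 22 mm wide; open, the fingers measure 114 mm over their backs; the gripper's body (76 mm by 85 mm) begins 54 mm behind the grasp point. The pads swing forward as they close: fully open they stand 13 mm farther back than shut.
Start: joints at [1.058, 0.313, 0.046, 1.304, 0, 1.431], TCP at [0.209, 0.536, 0.304] pointing down, gripper open.
Joint ranges: [-2.76, 2.76], [-0.86, 1.69], [-1.03, 1.26], [-2.2, 2.34], [-1.47, 1.5], [-3.14, 3.14]. Speed limits (rad/s): [2.57, 2.57, 3.14, 3.14, 3.14, 3.14].

INTERFACE

Orientations are given as a unit quaternion [w, x, y, z].
In Python, from workcell import status, optics, hand_in, env gives the robot as it stands.
- The arm moves only by the shell command python3 -m handwheel 'ROWS' [FORCE]. ROWS is a JSON object whose one key "deltas" holds a list of rows, each a list of 5 numbers: the opening, from -1 (shut) to 1 (fully open), then the shift along the tool's x, y, z in units of 40 mm (1.0 is 40 mm), then the turn about the tool's z in units of 10 degrees (1.0 is 10 degrees). In form: {"deltas": [[jaw, x, y, z, roll], ...]}. A call has 1 to 20 rows; each row shifts and turns the commanded pose from where the row before left it, along the tool's axes as they then stand; what a row does not reach is not made up. A row lasts 1/8 s, in which the tool goes at most 62.5 mm and 10.7 degrees, less where a joint would pass 70% of its speed; a pose out of reach is approached as far as the arm can. A call is refused whole if a number of a shift passes 1 or a number of a turn 1, either way. A call with a gripper value outside its range is refused whole. The fingers move at their own pace and stop on an object; FORCE is the grip in N (left out, the last holds). Time passes only in rows, so rows that do not move let the fingers close. It gives the time, the measured TCP pose, the force, the opening and the grip force at its end, in the units of the state.
- status.get_state(): the state, without advancing time (a new reading comes with each control period).
- optics.read_camera(name): name is "side" or "top"; returns a dict with "frame" (400x640x3 uint8, red, green, blue), "depth" (400x640 float32, m along the optical axis (not along the pixel's ray), 0 where there is no reading), "vfov" (degrees; the focal length in pixels is half the picture's height over the tangent of half this angle, whatever the lens; pixels are square), "cx", "cy" (the principal point, pixels), "origin" and "attitude" of the camera in the world. Camera axes: x right, y down, z forward; pixel columns grow to the right and rows downward; lengths in m; the calibration is good to about 2 mm. A picture is of the moment at which its call begins.
- hand_in(): hands the job in; it is judged then, once.
The state is a dict: "clock": time; "joint_pos": joint angles; "qvel": joint speeds; "tau": joint torques, N m; "tcp_pos": TCP position; "orientation": TCP orientation; "wrist_force": force on the tool from outside, world axes, zero at the start; "ft_torque": the same for the moment, N m; "finger_gap": finger opening in m; "grip_force": force on a finger pad.
Only numpy, scipy, OpenCV 4.12 (cv2) and the standard library are available. Lean on these libraries where they do the work, as an engineer would, in place of code of your own. Each camera call takes 0.05 s, during which the arm holds its last target. There are 200 camera calls.

## Working session

There is one attempt and no reset: what is moved stays moved. The work goes in short steps, Python scripts to look and compute and a shell command to move; the robot and the scene stay as the last step left them, time stands still between calls to the robot, and variables do not carry over. Pictures are saved under pics/ and viewed, at most 13 in all, crops included, and the job is handed in when it is done.

```bash
mkdir -p pics; cat > h.py <<'E'
import numpy as np, cv2
from scipy.spatial.transform import Rotation as R
from workcell import status, optics, env
def cam(n):
    c=optics.read_camera(n); c['f']=200/np.tan(np.radians(c['vfov'])/2)
    q=np.array(c['attitude']); c['R']=R.from_quat(q[[1,2,3,0]]).as_matrix() if q.size==4 else q
    return c
def atz(c,u,v,z):
    d=c['R']@np.array([(u-c['cx'])/c['f'],(v-c['cy'])/c['f'],1]); o=np.array(c['origin'])
    return o+d*(z-o[2])/d[2]
def px(c,p):
    q=c['R'].T@(np.array(p)-np.array(c['origin'])); return c['cx']+c['f']*q[0]/q[2], c['cy']+c['f']*q[1]/q[2]
E
python3 - <<'E'
from h import *
for n in('top','side'):
    c=cam(n); cv2.imwrite(f'pics/{n}0.png',c['frame'][:,:,::-1]); print(n,c['origin'],c['R'].round(3),c['f'],c['cx'],c['cy'])
    np.savez(f'{n}0.npz',**{k:v for k,v in c.items()})
print(status.get_state(),env.tip_reach)
E
```

```text
top [0.36416153 0.13561144 1.01280283] [[-0.005 -0.971  0.237]
 [-1.     0.004 -0.006]
 [ 0.005 -0.237 -0.971]] 400.99018918367113 323.4153355336386 201.70871417012063
side [0.46816021 1.01053118 0.59635972] [[-0.991 -0.054  0.12 ]
 [-0.13   0.526 -0.84 ]
 [-0.018 -0.849 -0.529]] 439.8097267006874 326.14863611857214 200.21459563799326
{'clock': 0.1, 'joint_pos': array([ 1.05841617e+00,  3.13934083e-01,  4.51232157e-02,  1.30356302e+00,
       -2.35906224e-06,  1.43118019e+00]), 'qvel': array([ 5.68960053e-05, -1.19058668e-03,  4.30484813e-03, -9.66774442e-04,
       -4.72425061e-04,  2.03781886e-04]), 'tau': array([ 3.63755891e-03, -4.81723595e+01,  2.99244618e+01,  1.27139501e-02,
       -1.22287779e-04, -7.45231034e-06]), 'tcp_pos': array([0.2092742 , 0.53523103, 0.30310545]), 'orientation': array([-2.51492279e-04,  1.85304727e-01,  9.82680790e-01, -7.47611913e-04]), 'wrist_force': array([-0.10413363, -0.02341034, -1.00964304]), 'ft_torque': array([-0.02064951, -0.04761828,  0.03505064]), 'grip_force': 0.0, 'finger_gap': 0.08534229195883468} 0.0726
```

View pics/top0.png

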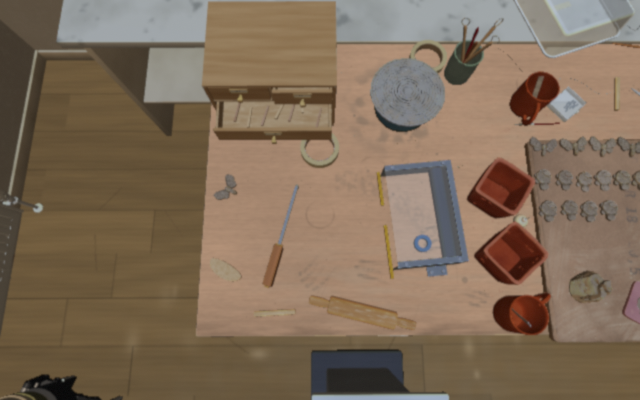

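View pics/side0.png

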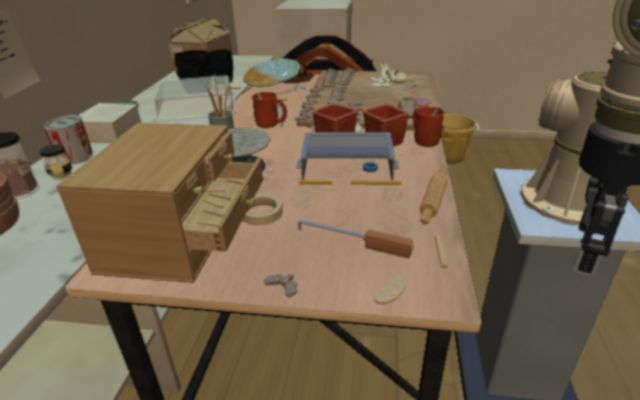

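The top view shows the guard's frame at about (380–467, 160–270), with the ring at (422,243), the rail's pieces at (381,190) and (389,250), and the puller running from its handle at (272,265) to its tip at (296,187). The side view agrees with this. I'll enlarge the middle of it.

```bash
python3 - <<'E'
from h import *
im=cv2.imread('pics/top0.png')
a=cv2.resize(im[150:290,360:475],None,fx=4,fy=4,interpolation=cv2.INTER_CUBIC)
b=cv2.resize(im[170:290,255:310],None,fx=4.6667,fy=4.6667,interpolation=cv2.INTER_CUBIC)
b=cv2.resize(b,(257,560))
cv2.imwrite('pics/crop1.png',np.hstack([a,b]))
E
```

```text
(no output)
```

View pics/crop1.png

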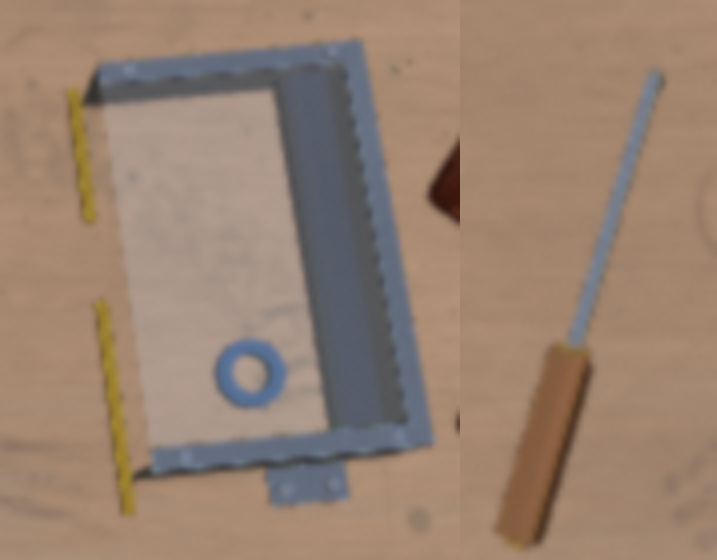

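```bash
python3 - <<'E'
from h import *
c=dict(np.load('top0.npz'))
A=lambda u,v,z: atz(c,360+u/4,150+v/4,z)
B=lambda u,v,z: atz(c,255+(u-460)/4.6667,170+v/4.6667,z)
for n,p in dict(rfar=(72,88),gapfar=(92,222),gapnear=(101,300),rnear=(129,513)).items(): print(n,A(*p,.010).round(4))
for n,p in dict(ff=(100,65),fn=(152,470),bf=(362,42),bn=(432,443)).items(): print(n,A(*p,.078).round(4))
print('ring',A(251,373,.014).round(4))
f,n=A(100,65,.078),A(152,470,.078); rf,rn=A(72,88,.01),A(129,513,.01)
print(np.linalg.norm(f-n),np.linalg.norm(rf-rn))
ex=(rf-rn)[:2]+(f-n)[:2]; ex/=np.linalg.norm(ex); ey=np.array([-ex[1],ex[0]]); o=((rf+rn)/2)[:2]; print('guard',o,((f+n)/2)[:2],'ang',np.arctan2(ex[1],ex[0]))
for q in [A(92,222,.01),A(101,300,.01),A(251,373,.014)]: print((q[:2]-o)@ex,(q[:2]-o)@ey)
r0,r1=B(575,345,.026),B(655,75,.026); print('rod',r0,r1,np.linalg.norm(r1-r0))
for p in [(550,347),(590,347),(497,535),(530,545)]: print(B(*p,.04).round(4))
# side check
s=dict(np.load('side0.npz'))
print('side tip',atz(s,300,222,.026),'ring',atz(s,370,167,.014))
# depth of handle top
for (u,v) in [(272,262),(270,270),(275,255)]:
  d=c['depth'][v,u]; print(np.array(c['origin'])+c['R']@(d*np.array([(u-c['cx'])/c['f'],(v-c['cy'])/c['f'],1])))
E
```

```text
rfar [ 0.6887 -0.0138  0.01  ]
gapfar [ 0.5984 -0.0232  0.01  ]
gapnear [ 0.5475 -0.0269  0.01  ]
rnear [ 0.4144 -0.0386  0.01  ]
ff [ 0.6814 -0.0214  0.078 ]
fn [ 0.4353 -0.0412  0.078 ]
bf [ 0.6957 -0.1836  0.078 ]
bn [ 0.4501 -0.2045  0.078 ]
ring [ 0.5    -0.1183  0.014 ]
0.24686158077181347 0.2754005418056031
guard [ 0.55154591 -0.02618337] [ 0.55837826 -0.03128877] ang 0.08563542563242138
0.04691974278802163 -0.0010775332925943002
-0.004092913468716978 -0.0003780108936688594
-0.05923264841360506 -0.08735034533991345
rod [0.49826831 0.23854014 0.026     ] [0.64654674 0.19781908 0.026     ] 0.15376833314467453
[0.4954 0.2501 0.04  ]
[0.4953 0.2292 0.04  ]
[0.3995 0.2747 0.04  ]
[0.3944 0.2578 0.04  ]
side tip [0.64501972 0.20333582 0.026     ] ring [ 0.50011297 -0.10403262  0.014     ]
[0.45291281 0.25474103 0.03853733]
[0.43358127 0.25854344 0.04257642]
[0.46944655 0.24762842 0.04096154]
```

```bash
python3 - <<'E'
from h import *
o=np.array([.5515,-.0262]);ex=np.array([.9963,.0855]);ey=np.array([-.0855,.9963])
for n,(u0,u1,v0,v1) in dict(top=(410,435,230,258),side=(355,385,158,176)).items():
    c=dict(np.load(n+'0.npz')); f=c['frame'][v0:v1,u0:u1]; h=cv2.cvtColor(f,cv2.COLOR_RGB2HSV)
    m=(h[...,0]>95)&(h[...,0]<125)&(h[...,1]>110)
    v,u=np.nonzero(m); print(n,m.sum(),u.min()+u0,u.max()+u0,v.min()+v0,v.max()+v0)
    uc,vc=(u.min()+u.max())/2+u0,(v.min()+v.max())/2+v0
    p=atz(c,uc,vc,.009)[:2]; print(p,(p-o)@ex,(p-o)@ey)
    from itertools import product
    # predicted bbox for hypothesis grid
    best=[]
    t=np.linspace(0,2*np.pi,40)
    for x,y in product(np.arange(.48,.52,.002),np.arange(-.14,-.09,.002)):
        P=np.array([px(c,(x+.022*np.cos(a),y+.022*np.sin(a),z)) for a in t for z in(.0,.014)])
        b=np.r_[P.min(0),P.max(0)]; e=np.abs(b-[u.min()+u0-.5,v.min()+v0-.5,u.max()+u0+.5,v.max()+v0+.5]).sum(); best.append((e,x,y))
    print(sorted(best)[:4])
# joint check IK-free: rail in side view yellow extents
c=dict(np.load('side0.npz')); h=cv2.cvtColor(c['frame'],cv2.COLOR_RGB2HSV)
m=(h[...,0]>15)&(h[...,0]<30)&(h[...,1]>170); m[:170]=0;m[195:]=0
v,u=np.nonzero(m); us=np.unique(u); print(us[np.r_[True,np.diff(us)>3]],us[np.r_[np.diff(us)>3,True]])
for e in list(us[np.r_[True,np.diff(us)>3]])+list(us[np.r_[np.diff(us)>3,True]]):
    vv=v[u==e].mean(); p=atz(c,e,vv,.007)[:2]; print(e,vv,p,(p-o)@ex,(p-o)@ey)
E
```

```text
Traceback (most recent call last):
ValueError: zero-size array to reduction operation minimum which has no identity
```

```bash
python3 - <<'E'
from h import *
q=R.from_quat([.185304727,.98268079,0,0]).as_matrix()  # xyzw
d=np.array([.446,.253])-np.array([.2093,.5352]); print(q.round(3)); print((q.T@np.r_[d,0])/.04)
E
```

```text
[[-0.931  0.364  0.   ]
 [ 0.364  0.931  0.   ]
 [ 0.     0.    -1.   ]]
[-8.08047902 -4.4153924   0.        ]
```

```bash
cat > ringfit.py <<'E'
from h import *
from itertools import product
O=np.array([.5515,-.0262]);EX=np.array([.9963,.0855]);EY=np.array([-.0855,.9963])
def fit(c,guess,r=.03,h=.014):
    f=c['frame'].astype(int); m=(f[...,2]-f[...,0]>60).astype(np.uint8)
    u0,v0=px(c,(*guess,.007)); w=np.zeros_like(m); cv2.circle(w,(int(u0),int(v0)),26,1,-1); m&=w
    v,u=np.nonzero(m)
    if len(u)<8: return None
    B=np.array([u.min()-.5,v.min()-.5,u.max()+.5,v.max()+.5]); t=np.linspace(0,6.283,40); best=[]
    for x,y in product(guess[0]+np.arange(-r,r,.002),guess[1]+np.arange(-r,r,.002)):
        P=np.array([px(c,(x+.022*np.cos(a),y+.022*np.sin(a),z)) for a in t for z in(0,h)])
        best.append((np.abs(np.r_[P.min(0),P.max(0)]-B).sum(),x,y))
    best.sort(); e,x,y=best[0]; p=np.array([x,y]); return round(e,2),p.round(4),((p-O)@EX).round(4),((p-O)@EY).round(4),len(u)
E
python3 - <<'E'
from ringfit import *
for n in('top','side'):
    c=dict(np.load(n+'0.npz')); print(n,fit(c,(.5,-.114)))
    f=c['frame']; print(f[238:248,414],f[164:170,370] )
    if n=='side':
        h=cv2.cvtColor(f,cv2.COLOR_RGB2HSV); m=(h[...,0]>15)&(h[...,0]<30)&(h[...,1]>150); m[:175]=0;m[190:]=0;m[:,:290]=0;m[:,410:]=0
        v,u=np.nonzero(m); us=np.unique(u); print(us)
        for e in (us[np.r_[True,np.diff(us)>3]|np.r_[np.diff(us)>3,True]]):
            p=atz(c,e,v[u==e].mean(),.007)[:2]; print(e,p,(p-O)@EX,(p-O)@EY)
E
```

```text
top (np.float64(9.83), array([ 0.508, -0.114]), np.float64(-0.0508), np.float64(-0.0838), 25)
[[153 139 133]
 [128 122 125]
 [109 110 121]
 [ 99 106 122]
 [ 93 104 123]
 [ 91 102 120]
 [ 95 102 118]
 [103 106 116]
 [111 110 115]
 [127 119 118]] [[171 139 116]
 [171 140 115]
 [171 139 116]
 [170 138 114]
 [171 140 115]
 [172 140 116]]
side (np.float64(12.38), array([ 0.508, -0.144]), np.float64(-0.0534), np.float64(-0.1136), 10)
[[168 139 114]
 [168 139 114]
 [167 137 112]
 [165 136 111]
 [165 136 111]
 [165 136 110]
 [161 132 104]
 [155 126  97]
 [154 125  96]
 [157 128 100]] [[ 43  64  82]
 [ 40  60  76]
 [ 43  65  89]
 [ 47  74 105]
 [ 47  73 102]
 [ 44  65  85]]
[300 301 302 303 304 305 306 307 308 309 310 311 312 313 314 315 316 317
 318 319 320 321 322 323 324 325 326 327 328 329 330 352 353 354 355 356
 357 358 359 360 361 362 363 364 365 366 367 368 369 370 371 372 373 374
 375 376 377 378 379 380 381 382 383 384 385 386 387 388 389 390 391 392
 393 394 395 396 397 398 399 400]
300 [ 0.68537492 -0.01151654] 0.13463502225721738 0.0031828231999829846
330 [ 0.6041268 -0.0195486] 0.053000773551725625 0.002127194317443397
352 [ 0.54480615 -0.02541295] -0.006601787250790513 0.0013564616206376422
400 [ 0.41614034 -0.03813265] -0.1358790754968136 -0.0003152489848122046
```

```bash
python3 -m handwheel '{"deltas": [[1,-1,-0.55,0,-0.6],[1,-1,-0.55,0,0],[1,-1,-0.55,0,0],[1,-1,-0.55,0,0],[1,-1,-0.55,0,0],[1,-1,-0.55,0,0],[1,-1,-0.45,0,0],[1,0,0,1,0],[1,0,0,1,0],[1,0,0,0,0],[1,0,0,0,0]]}' 80
```

```text
clock: 1.48
tcp_pos: [0.4365, 0.3138, 0.225]
orientation: [0.0, 0.134, 0.991, 0.0]
wrist_force: [0.1, 1.3, 0.7]
finger_gap: 0.0855
grip_force: 0.0
```

```bash
python3 -m handwheel '{"deltas": [[1,-0.3,-0.7,0,0],[1,-0.3,-0.7,0,0],[1,0,0,0.7,0],[1,0,0,0.8,0],[1,0,0,0.7,0],[1,0,0,0,0],[1,0,0,0,0]]}' 80; sed -i 's/>60/>22/' ringfit.py; python3 - <<'E'
from ringfit import *
for n in('top','side'):
    c=dict(np.load(n+'0.npz')); print(n,fit(c,(.5,-.114)))
c=cam('side');cv2.imwrite('pics/side1.png',cv2.resize(c['frame'][130:310,240:480,::-1],None,fx=3,fy=3))
E
```

```text
clock: 2.35
tcp_pos: [0.4458, 0.2538, 0.1379]
orientation: [0.001, 0.133, 0.991, 0.001]
wrist_force: [0.2, 0.1, 0.5]
finger_gap: 0.0852
grip_force: 0.0
top (np.float64(31.74), array([ 0.47 , -0.138]), np.float64(-0.0908), np.float64(-0.1044), 306)
side (np.float64(23.21), array([ 0.472, -0.134]), np.float64(-0.0884), np.float64(-0.1006), 102)
```

View pics/side1.png

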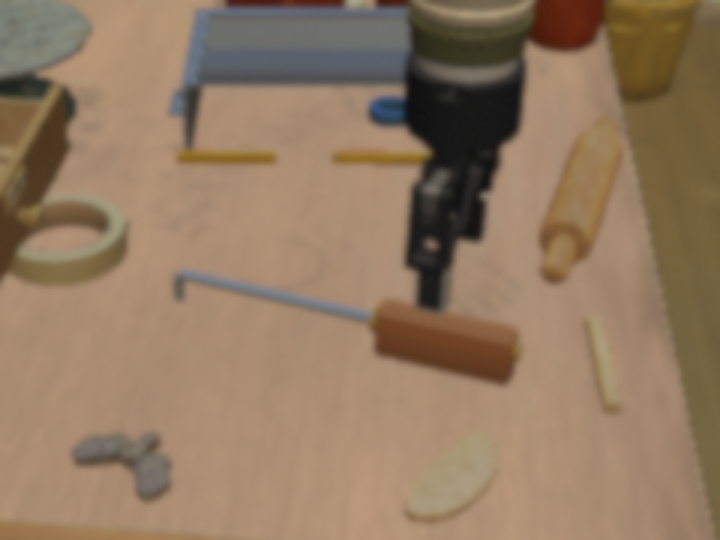

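The picture shows the open fingers astride the handle, at about crop (430,290). The handle's centre is at (447,340) and the hook tip's foot at (180,298). The ring is at (388,110), behind the rail. I'll go down and grasp.

```bash
python3 -m handwheel '{"deltas": [[1,0,0,0.6,0],[1,0,0,0.6,0],[1,0,0,0.3,0],[1,0,0,0,0],[-1,0,0,0,0],[-1,0,0,0,0],[-1,0,0,0,0],[-1,0,0,0,0],[-1,0,0,0,0],[-1,0,0,0,0]]}' 80; python3 - <<'E'
from ringfit import *
for n,w in(('top',(408,438,228,260)),('side',(352,390,156,178))):
    c=dict(np.load(n+'0.npz')); f=c['frame'].astype(int)[w[2]:w[3],w[0]:w[1]]; d=f[...,2]-f[...,0]
    for T in(20,30,40):
        k,l,s,cc=cv2.connectedComponentsWithStats((d>T).astype(np.uint8)); print(n,T,[(x[0]+w[0],x[1]+w[2],x[2],x[3],x[4]) for x in s[1:]])
print('tip side',atz(c,300,229.3,0))
for p in((.500,-.118),(.5,-.11),(.5,-.104)):
  for n in('top','side'):
    c=dict(np.load(n+'0.npz')); P=np.array([px(c,(p[0]+.022*np.cos(a),p[1]+.022*np.sin(a),z)) for a in np.linspace(0,6.28,40) for z in(0,.014)]); print(p,n,P.min(0).round(1),P.max(0).round(1))
E
```

```text
clock: 3.65
tcp_pos: [0.445, 0.2534, 0.0765]
orientation: [0.001, 0.134, 0.991, 0.0]
wrist_force: [-0.5, -0.3, 5.7]
finger_gap: 0.021
grip_force: 79.1
top 20 [(np.int32(414), np.int32(235), np.int32(18), np.int32(17), np.int32(162)), (np.int32(436), np.int32(259), np.int32(2), np.int32(1), np.int32(2))]
top 30 [(np.int32(415), np.int32(235), np.int32(16), np.int32(16), np.int32(130))]
top 40 [(np.int32(415), np.int32(235), np.int32(16), np.int32(16), np.int32(114))]
side 20 [(np.int32(364), np.int32(162), np.int32(13), np.int32(9), np.int32(92))]
side 30 [(np.int32(364), np.int32(163), np.int32(13), np.int32(7), np.int32(80))]
side 40 [(np.int32(364), np.int32(163), np.int32(13), np.int32(7), np.int32(58))]
tip side [0.6477124  0.19582467 0.        ]
(0.5, -0.118) top [412.6 234.5] [431.4 252.7]
(0.5, -0.118) side [362.5 161.3] [378.  172.7]
(0.5, -0.11) top [409.5 234.6] [428.2 252.7]
(0.5, -0.11) side [362.3 162.5] [377.9 174. ]
(0.5, -0.104) top [407.1 234.6] [425.8 252.7]
(0.5, -0.104) side [362.2 163.5] [377.8 175.1]
```

```bash
python3 -m handwheel '{"deltas": [[-1,0,0,-0.5,0],[-1,0,0,-1,0],[-1,0,0,-0.5,0],[-1,0,0,0,1],[-1,0,0,0,1],[-1,0,0,0,1],[-1,0,0,0,1],[-1,0,0,0,1],[-1,0,0,0,1],[-1,0,0,0,1],[-1,0,0,0,0],[-1,0,0,0,0]]}'; python3 - <<'E'
from h import *
s=status.get_state(); q=s['orientation']; M=R.from_quat(q[[1,2,3,0]]).as_matrix(); print(s['tcp_pos'],M.round(4),np.degrees(np.arctan2(M[1,0],M[0,0])),s['joint_pos'].round(2))
c=cam('side');cv2.imwrite('pics/side2.png',cv2.resize(c['frame'][110:310,240:480,::-1],None,fx=3,fy=3))
E
```

```text
clock: 5.15
tcp_pos: [0.4442, 0.253, 0.1555]
orientation: [-0.0, 0.677, 0.736, -0.0]
wrist_force: [-0.4, 0.9, -1.7]
finger_gap: 0.0212
grip_force: 78.2
[0.44421418 0.25299736 0.15550346] [[-8.370e-02  9.965e-01 -9.000e-04]
 [ 9.965e-01  8.370e-02 -3.000e-04]
 [-2.000e-04 -9.000e-04 -1.000e+00]] 94.8012950479781 [ 0.36  0.29 -0.37  0.91  0.    1.85]
```

View pics/side2.png

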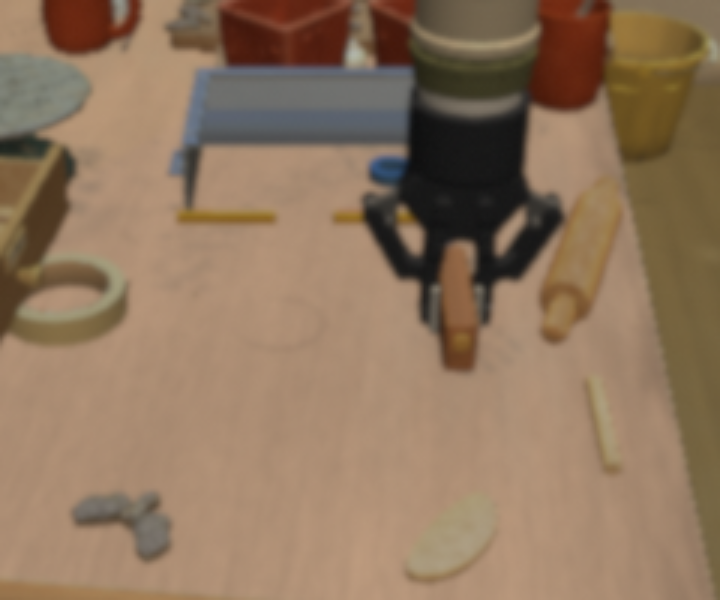

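The hook is held straight with its rod pointing to the guard; the handle is at crop (458,310). I'll measure the rod from the top camera.

```bash
python3 -m handwheel '{"deltas": [[-1,0,0.6,0.4,0],[-1,0,0,0.6,0],[-1,0,0,0,0],[-1,0,0,0,0]]}'; python3 - <<'E'
from h import *
c=cam('top');np.savez('top3.npz',**c);cv2.imwrite('pics/top3.png',cv2.resize(c['frame'][150:290,300:475,::-1],None,fx=4,fy=4,interpolation=cv2.INTER_CUBIC))
t=status.get_state()['tcp_pos'];print(t)
for k in(.211,.24): print(px(c,(t[0]+.0837*k,t[1]-.9965*k,t[2]-.0505)))
E
```

```text
clock: 5.7
tcp_pos: [0.4683, 0.2551, 0.1163]
orientation: [-0.0, 0.678, 0.735, -0.0]
wrist_force: [0.3, 0.0, -2.0]
finger_gap: 0.0212
grip_force: 78.4
[0.46871076 0.25522296 0.11672353]
(np.float64(359.65133186686194), np.float64(246.27875682439694))
(np.float64(371.81845379515937), np.float64(245.20144590854235))
```

View pics/top3.png

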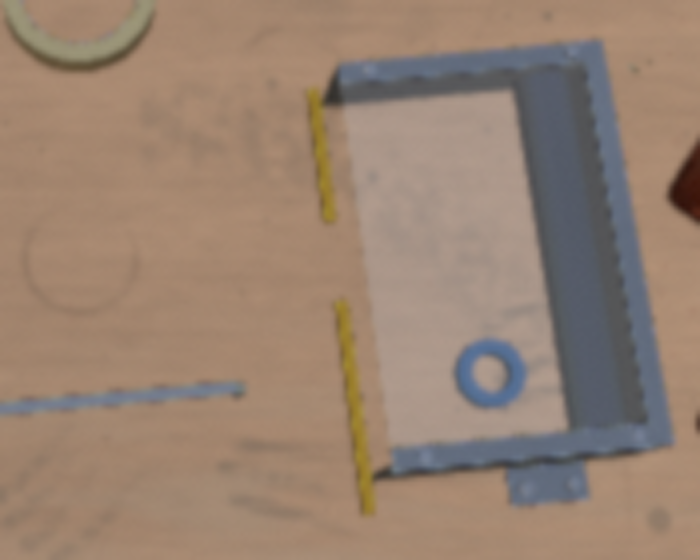

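The top view shows the rod's end at crop (242,388), the ring at (491,373), and the gap between (330,222) and (342,300). I'll lower to clear the roof, go in over the ring, and check.

```bash
python3 -m handwheel '{"deltas": [[-1,0,0.03,0.4,0],[-1,0,0,0,0],[-1,-0.5,0,0,0],[-1,-0.6,0,0,0],[-1,-0.6,0,0,0],[-1,-0.6,0,0,0],[-1,-0.6,0,0,0],[-1,-0.6,0,0,0],[-1,-0.5,0,0,0],[-1,-0.15,0,0,0],[-1,0,0,0,0],[-1,0,0,0,0]]}'; python3 - <<'E'
from h import *
c=cam('top');np.savez('top4.npz',**c);cv2.imwrite('pics/top4.png',cv2.resize(c['frame'][195:275,345:465,::-1],None,fx=6,fy=6,interpolation=cv2.INTER_CUBIC))
t=status.get_state()['tcp_pos'];print(t)
tip=(t[0]+.0837*.21-.0015,t[1]-.9965*.21,t[2]-.0505);print(tip,px(c,tip),px(c,(.5,-.12,.014)))
E
```

```text
clock: 7.25
tcp_pos: [0.483, 0.0901, 0.1]
orientation: [-0.0, 0.678, 0.735, 0.0]
wrist_force: [0.2, 0.3, -2.1]
finger_gap: 0.0213
grip_force: 78.5
[0.48296816 0.09020104 0.09991623]
(np.float64(0.49904515820235346), np.float64(-0.11906395808367452), np.float64(0.04941622751548232)) (np.float64(426.6910722332156), np.float64(241.64133069358232)) (np.float64(423.43614037258635), np.float64(243.2475268777416))
```

View pics/top4.png

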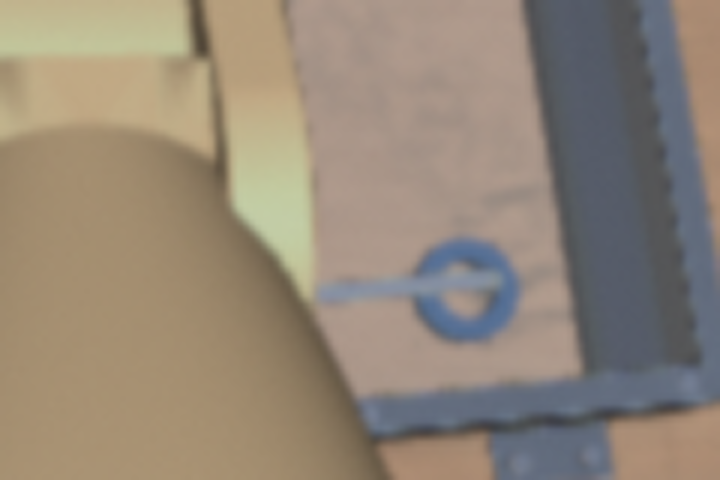

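The tip's end is at crop (502,283) and the ring's centre at (466,290). Allowing for parallax, the tip is within 2 mm of the bore's centre, so I'll lower it.

```bash
python3 -m handwheel '{"deltas": [[-1,0,0,0.1,0],[-1,0,0,0.1,0],[-1,0,0,0.1,0],[-1,0,0,0.1,0],[-1,0,0,0.1,0],[-1,0,0,0,0],[-1,0,0,0,0],[-1,0,0,0,0]]}'
```

```text
clock: 8.3
tcp_pos: [0.4832, 0.0897, 0.0801]
orientation: [0.0, 0.678, 0.735, 0.0]
wrist_force: [0.2, 0.4, -1.1]
finger_gap: 0.0213
grip_force: 78.5
```

```bash
python3 -m handwheel '{"deltas": [[-1,0,0.08,0,0],[-1,0,0.08,0,0],[-1,0,0.08,0,0],[-1,0,0.08,0,0],[-1,0,0.15,0,0],[-1,0,0.15,0,0],[-1,0,0.15,0,0],[-1,0,0.15,0,0],[-1,0,0.15,0,0],[-1,0,0.15,0,0],[-1,0,0.15,0,0],[-1,0,0.15,0,0],[-1,0,0.15,0,0],[-1,0,0.15,0,0],[-1,0,0.15,0,0],[-1,0,0.15,0,0],[-1,0,0.08,0,0],[-1,0,0,0,0],[-1,0,0,0,0]]}'; python3 - <<'E'
from ringfit import *
c=cam('top');np.savez('top5.npz',**c);cv2.imwrite('pics/top5.png',cv2.resize(c['frame'][175:255,345:465,::-1],None,fx=6,fy=6,interpolation=cv2.INTER_CUBIC))
t=status.get_state()['tcp_pos'];tip=np.array([t[0]+.0837*.21-.0015,t[1]-.9965*.21]);print(tip,(tip-O)@EX,(tip-O)@EY,px(c,(*tip,.03)))
E
```

```text
clock: 10.68
tcp_pos: [0.5707, 0.0969, 0.0799]
orientation: [-0.0, 0.678, 0.735, -0.0]
wrist_force: [-0.0, -0.7, -1.9]
finger_gap: 0.0216
grip_force: 78.6
[ 0.58667767 -0.11245437] 0.027672760926162793 -0.08894292169532385 (np.float64(419.7975186657004), np.float64(208.07924193359995))
```

View pics/top5.png

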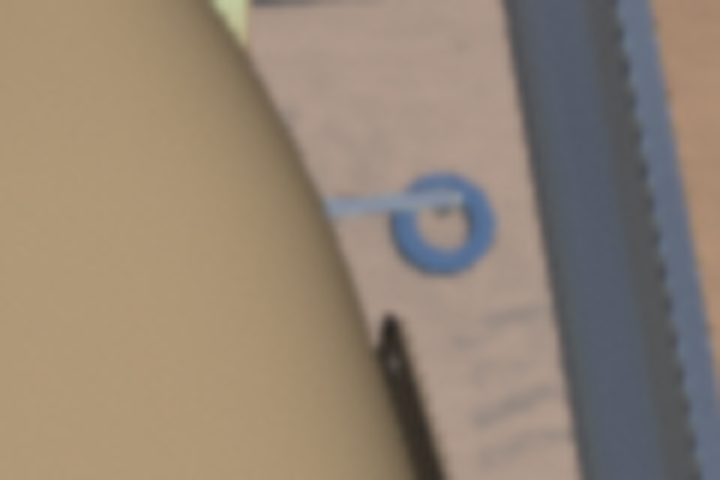

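The hook's end, at crop (455,200), is in the bore and the ring, now centred at (443,223), follows. I'll compute the ring's place from this picture.

```bash
python3 - <<'E'
from ringfit import *
c=dict(np.load('top5.npz')); p=atz(c,345+443/6,175+223/6,.011)[:2]; print(p,(p-O)@EX,(p-O)@EY)
E
python3 -m handwheel '{"deltas": [[-1,0,-0.07,0,0],[-1,0,-0.06,0,0],[-1,0.1,0,0,0],[-1,0.1,0,0,0],[-1,0.1,0,0,0],[-1,0.1,0,0,0],[-1,0.15,0,0,0],[-1,0.15,0,0,0],[-1,0.15,0,0,0],[-1,0.15,0,0,0],[-1,0.15,0,0,0],[-1,0.15,0,0,0],[-1,0.1,0,0,0],[-1,0,0,0,0],[-1,0,0,0,0]]}'
```

```text
[ 0.58026957 -0.11411409] 0.021146470991000428 -0.09004860588223398
clock: 12.6
tcp_pos: [0.5611, 0.1522, 0.0799]
orientation: [-0.0, 0.678, 0.735, 0.0]
wrist_force: [-0.8, -0.7, -1.8]
finger_gap: 0.0211
grip_force: 78.6
```

```bash
python3 -m handwheel '{"deltas": [[-1,0.1,-0.02,0,0],[-1,0.1,0,0,0],[-1,0.1,0,0,0],[-1,0.1,0,0,0],[-1,0.1,0,0,0],[-1,0.1,0,0,0],[-1,0.1,0,0,0],[-1,0,0,0,0],[-1,0,0,0,0]]}'; python3 - <<'E'
from ringfit import *
c=cam('side');np.savez('side6.npz',**c);t=status.get_state();print(t['wrist_force'])
t=t['tcp_pos'];tip=np.array([t[0]+.0837*.21-.0015,t[1]-.9965*.21]);print((tip-O)@EX,(tip-O)@EY)
c=cam('top');np.savez('top6.npz',**c)
f=c['frame'].astype(int);m=(f[...,2]-f[...,0]>35).astype(np.uint8)
for z,p in((.011,tip),): 
  u,v=px(c,(*p,z)); w=np.zeros_like(m);cv2.circle(w,(int(u),int(v)),25,1,-1);vv,uu=np.nonzero(m&w);print(u,v,uu.size,(uu.min(),uu.max(),vv.min(),vv.max()) if uu.size else 0)
E
```

```text
clock: 13.72
tcp_pos: [0.558, 0.1801, 0.0799]
orientation: [-0.0, 0.678, 0.735, 0.0]
wrist_force: [0.2, 0.3, -2.9]
finger_gap: 0.0212
grip_force: 78.6
[ 0.08781168 -0.04851623 -2.14840381]
0.022219736433720497 -0.00495354928817799
385.7870175138363 214.67647806440942 100 (np.int64(382), np.int64(397), np.int64(207), np.int64(221))
```

```bash
python3 -m handwheel '{"deltas": [[-1,0.08,0,0,0],[-1,0.08,0,0,0],[-1,0.08,0,0,0],[-1,0.08,0,0,0],[-1,0.08,0,0,0],[-1,0.08,0,0,0],[-1,0,0,0,0],[-1,0,0,0,0]]}'; python3 - <<'E'
from ringfit import *
t=status.get_state();print(t['wrist_force'])
t=t['tcp_pos'];tip=np.array([t[0]+.0837*.21-.0015,t[1]-.9965*.21]);print((tip-O)@EX,(tip-O)@EY)
c=cam('top');np.savez('top7.npz',**c)
cv2.imwrite('pics/top7.png',cv2.resize(c['frame'][175:255,325:445,::-1],None,fx=6,fy=6,interpolation=cv2.INTER_CUBIC))
f=c['frame'].astype(int);m=(f[...,2]-f[...,0]>35).astype(np.uint8)
u,v=px(c,(*tip,.011)); w=np.zeros_like(m);cv2.circle(w,(int(u),int(v)),25,1,-1);vv,uu=np.nonzero(m&w);print(u,v,uu.size,(uu.min(),uu.max(),vv.min(),vv.max()) if uu.size else 0)
E
```

```text
clock: 14.82
tcp_pos: [0.5565, 0.1992, 0.0799]
orientation: [-0.0, 0.678, 0.735, 0.0]
wrist_force: [-1.0, 0.3, -1.6]
finger_gap: 0.0208
grip_force: 78.6
[-0.96368687  0.34231543 -1.6142584 ]
0.022334853421490903 0.014322966666382225
378.28976328317816 215.29527879234743 106 (np.int64(375), np.int64(389), np.int64(207), np.int64(222))
```

View pics/top7.png

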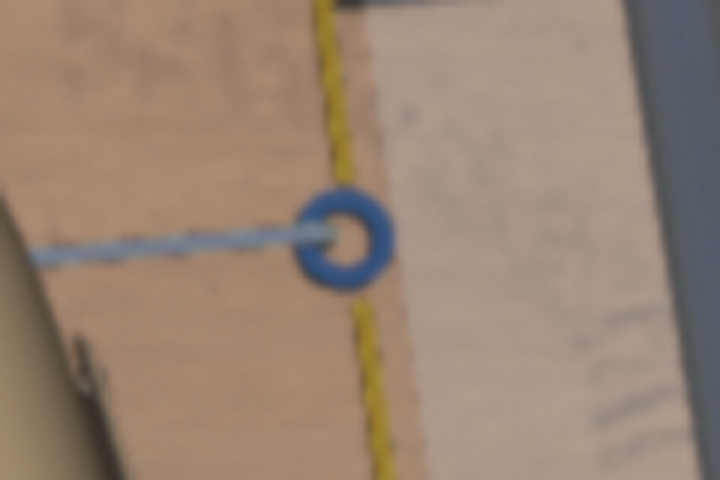

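The ring sits centred in the gap: ring at crop (344,240), rail ends at (345,182) and (361,300), and no pulling force. I'll keep drawing.

```bash
python3 -m handwheel '{"deltas": [[-1,0.08,0,0,0],[-1,0.08,0,0,0],[-1,0.1,0,0,0],[-1,0.1,0,0,0],[-1,0.1,0,0,0],[-1,0.1,0,0,0],[-1,0.1,0,0,0],[-1,0.1,0,0,0],[-1,0.1,0,0,0],[-1,0.1,0,0,0],[-1,0.1,0,0,0],[-1,0.1,0,0,0],[-1,0.1,0,0,0],[-1,0.1,0,0,0],[-1,0.1,0,0,0],[-1,0.05,0,0,0],[-1,0,0,0,0],[-1,0,0,0,0]]}'; python3 - <<'E'
from ringfit import *
t=status.get_state()['tcp_pos'];tip=np.array([t[0]+.0837*.21-.0015,t[1]-.9965*.21]);print((tip-O)@EX,(tip-O)@EY)
c=cam('top');np.savez('top8.npz',**c)
f=c['frame'].astype(int);m=(f[...,2]-f[...,0]>35).astype(np.uint8)
u,v=px(c,(*tip,.011)); w=np.zeros_like(m);cv2.circle(w,(int(u),int(v)),25,1,-1);vv,uu=np.nonzero(m&w);print(u,v,uu.size,(uu.min(),uu.max(),vv.min(),vv.max()) if uu.size else 0)
if uu.size: p=atz(c,(uu.min()+uu.max())/2,(vv.min()+vv.max())/2,.011)[:2]; print('ring',(p-O)@EX,(p-O)@EY)
c0=dict(np.load('top0.npz'));print('moth',atz(c0,227,187,.006),'rib',atz(c0,226,270,.004))
E
```

```text
clock: 17.12
tcp_pos: [0.5516, 0.2594, 0.0799]
orientation: [-0.0, 0.678, 0.735, 0.0]
wrist_force: [-0.2, -0.5, -2.2]
finger_gap: 0.021
grip_force: 78.6
0.02260276384765172 0.07465293610053729
354.78479291970086 217.27103612016572 105 (np.int64(351), np.int64(366), np.int64(209), np.int64(224))
ring 0.02374632176109541 0.06499617528728786
moth [0.65044506 0.38079029 0.006     ] rib [0.43686157 0.37264658 0.004     ]
```

```bash
python3 -m handwheel '{"deltas": [[-1,-0.1,0,0,0],[-1,-0.1,0,0,0],[-1,0,0,0,0],[-1,0,0,-0.15,0],[-1,0,0,-0.15,0],[-1,0,0,-0.2,0],[-1,0,0,-0.2,0],[-1,0,0,-0.2,0],[-1,0,0,0,0],[-1,0.25,0,0,0],[-1,0.3,0,0,0],[-1,0.3,0,0,0],[-1,0.3,0,0,0],[-1,0.2,0,0,0],[-1,0,0,0,0],[-1,0,0,0,0]]}'; python3 - <<'E'
from ringfit import *
t=status.get_state()['tcp_pos'];tip=np.array([t[0]+.0837*.21-.0015,t[1]-.9965*.21]);print((tip-O)@EX,(tip-O)@EY)
c=cam('side');cv2.imwrite('pics/side9.png',cv2.resize(c['frame'][110:310,240:480,::-1],None,fx=3,fy=3))
E
```

```text
clock: 19.18
tcp_pos: [0.5478, 0.3051, 0.1158]
orientation: [0.0, 0.678, 0.735, -0.0]
wrist_force: [0.1, 0.2, -1.2]
finger_gap: 0.0212
grip_force: 78.6
0.02277691773775113 0.12055766398417976
```

View pics/side9.png

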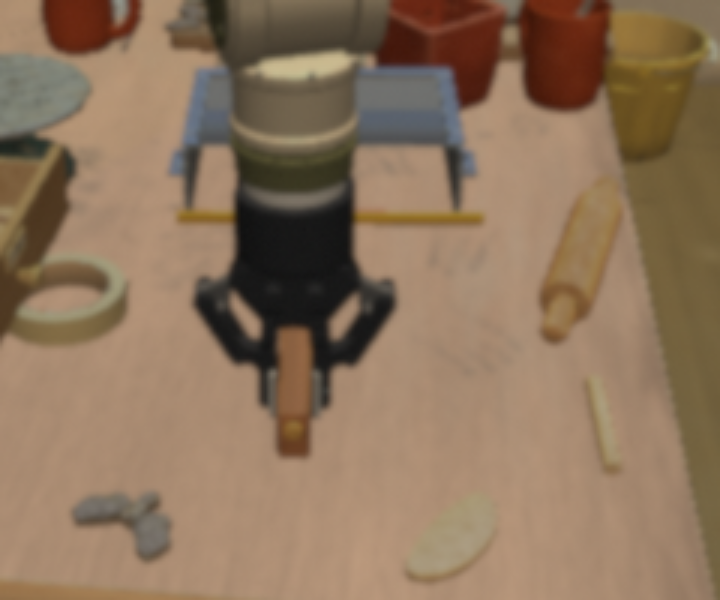

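The handle, at crop (293,390), is clear of the moth and the rib. The ring is hidden behind the gripper. I'll lay the hook down and release it.

```bash
python3 -m handwheel '{"deltas": [[-1,0,0,0.25,0],[-1,0,0,0.25,0],[-1,0,0,0.2,0],[-1,0,0,0.12,0],[-1,0,0,0.08,0],[-1,0,0,0.05,0],[-1,0,0,0.02,0],[-1,0,0,0,0],[-1,0,0,0,0]]}'
```

```text
clock: 20.35
tcp_pos: [0.548, 0.3053, 0.0774]
orientation: [0.0, 0.678, 0.735, 0.0]
wrist_force: [1.0, -0.2, -2.9]
finger_gap: 0.0209
grip_force: 78.6
```

```bash
python3 -m handwheel '{"deltas": [[-1,0,0,0.02,0],[-0.4,0,0,0,0],[0,0,0,0,0],[0.5,0,0,0,0],[1,0,0,0,0],[1,0,0,0,0],[1,0,0,0,0],[1,0,0,-0.4,0],[1,0,0,-0.8,0],[1,0,0,-0.8,0],[1,0,0,-0.8,0],[1,0,0,-0.8,0],[1,0.8,0,-0.3,0],[1,0,0,0,0],[1,0,0,0,0]]}'; python3 - <<'E'
from ringfit import *
c=cam('top');d=cam('side')
cv2.imwrite('pics/end.png',np.vstack([cv2.resize(c['frame'][160:290,220:440,::-1],(508,300)),cv2.resize(d['frame'][150:300,260:500,::-1],(508,300))]))
E
```

```text
clock: 22.22
tcp_pos: [0.545, 0.337, 0.2326]
orientation: [0.0, 0.678, 0.735, -0.0]
wrist_force: [0.2, -0.4, 0.3]
finger_gap: 0.0853
grip_force: 0.0
```

View pics/end.png

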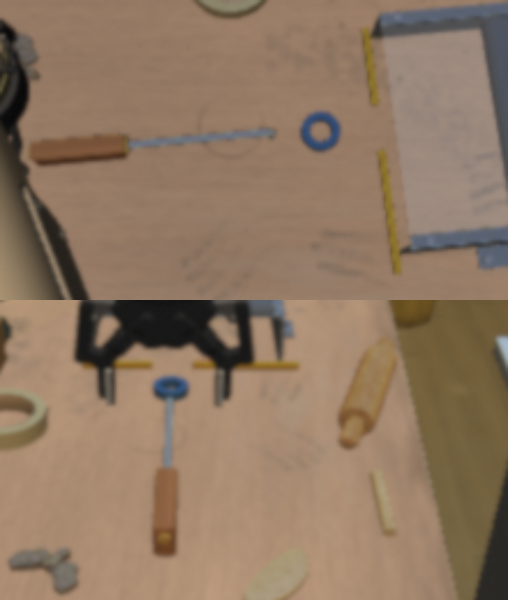

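The ring lies flat in front of the gap at (320,131). The hook lies flat with its tip at (272,133), about 50 mm from the ring, and the bystanders have not moved.

```bash
python3 -c "
from workcell import hand_in
print(hand_in())"
```

```text
the job is handed in; nothing more can be done
None
```

I drew the ring out through the gap; it lies flat about 65 mm in front of the rail, the hook is laid down with its tip about 50 mm from the ring, and the job was handed in at about 22 s with no verdict returned.

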